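Lock a sample carrier into a bayonet stand

ROBOT

A 6-joint arm with a two-finger parallel gripper is mounted at the origin on a cart in front of the work surface, level with it; the furniture and walls round the work are solid. World frame = base frame: x ahead of the robot, y to its left, z up, the work surface at z = 0. Lengths are in m, angles in degrees, forces in N, time in s.
With the tool pointing down it reaches from about 0.375 to 0.975 m from the base axis. Payload 3.8 kg.
Tool frame: the origin (TCP) lies midway between the tips of the shut fingers; the grasp point (between the pads) lies 19 mm behind it; z points along the fingers, y is the line along which they close (so a half turn about z gives the same grasp; the last joint's range is limited). The gripper opens to 85 mm and grips with 20 to 120 N. Pads are 22 mm wide; open, the fingers measure 114 mm over their backs; the gripper's body (76 mm by 85 mm) begins 54 mm behind the grasp point. The pads swing forward as they close: fully open they stand 13 mm farther back than shut.
Start: joints at [-2.114, 15.12, 91.902, -0, 72.978, -2.114], TCP at [0.675, -0, 0.231] pointing down, gripper open.
Joint ranges: [-150.88, 150.88], [-54.13, 125.18], [17.81, 147.31], [-75.09, 255.09], [0, 152.58], [-146.25, 146.25]. Speed limits (degrees/s): [147.25, 147.25, 180, 180, 180, 180].

INTERFACE

Orientations are given as a 3x3 rotation matrix whose columns are the frame's x, y, z axes.
In Python, from bench import env, hand, solver, viewer, hand_in, status gives the robot as it stands. Calls block until the motion is done:
- env.goto(position, orientation): joint-space move of the TCP to a pose.
- env.servo_line(position, frame=None, feed=0.15, threshold=None): straight line of the TCP; frame=None keeps the orientation; feed is the mean speed in m/s. With threshold (N) it stops when the force on the tool has changed by that much, and returns True; else False.
- env.set_joints(angles): joint-space move.
- hand.open_jaws() and hand.grab(strength=None): open the fingers fully, or close them until they stop; strength is the grip in N (None keeps the last).
- env.wait(seconds).
- solver.solve_ik(position, orientation): joint angles nearest the present ones, or None.
- viewer.get_image(name): name is "scene" or "side" or "wrist"; returns a dict with "pixels" (480x640x3 uint8, red, green, blue), "fx", "fy", "cx", "cy" (pixels), "k1" (the pictures are not rectified: a ray, as slopes to the right and down, at radius r is drawn at 1 + k1 r^2 times it, then the intrinsics apply), "world_from_camera" (4x4, takes a point from camera to world coordinates). Camera axes: x right, y down, z forward; pixel columns grow to the right and rows downward; lengths in m; the calibration is good to about 2 mm. A picture is of the moment at which its call begins. There is no depth.
A pose or a line that the arm cannot do raises env.IKError and nothing moves.
- hand_in(): hands the job in; it is judged then, once.
Trained networks look in the newest picture that a camera, given by its name, has taken for a name from the list of things; names that differ only in an ending like _2 or _b are one class to them, and where a whole thing is asked for, a point or a joint stands for the part that bears it (a point fixed in the world has none). Each returns a list of dicts, best first, with "p" (0 to 1); they miss things now and then, are a little off and sometimes report something else, mostly with a low value. They report only what shows in the picture. A call takes as long as a camera call. They do not tell look-alikes from the thing itself.
- viewer.search_frame(label, camera): "position" ([x, y, z] in m, in world coordinates, good to about 4 mm: the middle of the surface that is visible of it).
Readings, each from a call of its own:
- status.get_clock(): time.
- status.get_joint_positions(): joint angles.
- status.get_qd(): joint speeds.
- status.get_tau(): joint torques, N m.
- status.get_eef_pos(): TCP position.
- status.get_eef_rot(): TCP orientation.
- status.get_wrist_force(): force on the tool from outside, world axes, zero at the start.
- status.get_ft_torque(): the same for the moment, N m.
- status.get_opening(): opening from 0.0 (shut) to 1.0 (fully open).
- status.get_gripper_force(): force on a finger pad.
Only numpy, scipy, OpenCV 4.12 (cv2) and the standard library are available. Lean on these libraries where they do the work, as an engineer would, in place of code of your own. Each camera call takes 0.05 s, during which the arm holds its last target. There are 200 camera calls.

TASK

Hang the sample carrier in the round bayonet stand: put its two lugs down through the entry slots in the stand's roof onto the ledge, then turn the carrier clockwise (seen from above) until the lugs drop into the hidden locking notches, and let go with it fully home. Go by feel: neither pushing nor twisting may load the stand with more than 25 N. Leave the vial, the flange blank and the puck where they stand.

Things in the scene. Friction and masses are not known exactly. Their poses are not given: they have to be found in the camera images.
- stand: Fixed rigid bayonet stand, bare aluminium: square base 100 x 100 x 8 mm and four columns that carry a round head 74 mm in diameter, axis vertical, 97 mm high in all. Origin on the axis at bench level, z up. Inside, end stops bar the lugs' way 110 degrees clockwise (seen from above) of the entry slots.
- stand_roof (a point): Centre of the stand's flat roof, on its top face 97 mm above the bench; the roof is 6 mm thick. A bore 40 mm in diameter runs right through the head. Two entry slots 10.5 mm wide run from the bore outward along the stand's +x and -x (this frame's too) to a radius of 32 mm.
- stand_ledge (a point): On the stand's axis at the height of the ledge, 80 mm above the bench, 11 mm below the roof's underside. The flat ledge runs all round, radius 20 to 32 mm. Two opposite notches in it, 8 mm wide and 5 mm deep, are hidden under the roof; they are set somewhere between 28 and 82 degrees clockwise of the entry slots, seen from above, which cannot be read.
- carrier_grip (a point): Centre of the aluminium grip bar on top of the loose sample carrier (0.25 kg, give or take a quarter), on its axis, 95 mm above its foot. The bar is 40 mm long along x, 14 mm wide along y, 36 mm high (76 to 112 mm above the foot): grasp it across the 14 mm. Height above the bench with the lugs on the ledge: 126 mm; home in the notches: 121 mm.
- carrier_lugs (a point): Centre of the carrier's two opposite, alike lugs, on its axis, 52 mm above its foot, 43 mm below the grip centre. The lugs are round pins 6 mm thick that stick out along the carrier's +x and -x (parallel to the grip bar) to a radius of 28 mm.
- carrier: The steel carrier, 112 mm tall, standing upright on the bench; origin at the centre of its foot, z up. Round body 35 mm in diameter from 0 to 58 mm (29 mm in diameter at the very foot), neck 18 mm in diameter from 58 to 76 mm, then the grip bar. A half turn changes nothing.
- blank: Bystander: loose round metal flange blank, 55 mm in diameter, 17 mm high, near the stand; origin at the centre of its underside.
- puck: Bystander: loose white plastic disc, 43 mm in diameter, 11 mm high, near the stand; origin at the centre of its underside.
- vial: Bystander: loose small bottle with a white cap, 34 mm in diameter, 70 mm high, near the stand; origin at the centre of its underside.
Things that resemble listed ones, but are neither listed nor needed, are in the scene too. What is shaped like the carrier but purple is not meant.

How it is judged (in metres and radians):
On the way:
1. the carrier hangs in the stand with both lugs below the roof (z of carrier_grip in the frame of stand below 0.1305 m and horizontal distance between carrier_grip and stand below 0.008 m and angle between carrier_grip's own z axis and vertical below 0.15 rad), for 0.2 s.
At the end, for the whole second after the job is handed in: The carrier is locked: upright (within 0.12 rad), in the stand's bore (grip centre within 8 mm of the stand's axis), both lugs down in the notches (grip centre less than 122.5 mm above the stand's origin; on the ledge it would be 126 mm), released and at rest (z of carrier_grip in the frame of stand below 0.1225 m and horizontal distance between carrier_grip and stand below 0.008 m and angle between carrier_grip's own z axis and vertical below 0.12 rad and linear speed of carrier below 0.02 m/s); the robot touches nothing.
It fails at once if the carrier and the stand press on each other with more than 25 N (contact force between carrier and stand above 25 N).
It fails at once if the flange blank is moved by more than 15 mm (distance of blank from where it was at the start of the episode above 0.015 m).
It fails at once if the white puck is moved by more than 15 mm (distance of puck from where it was at the start of the episode above 0.015 m).
It fails at once if the small bottle is moved by more than 15 mm (distance of vial from where it was at the start of the episode above 0.015 m).
It also fails if it takes over 56 s, if anything falls off the work surface, if the arm or the gripper's body presses on something with over 40 N, if the wrist force passes 120 N, or if a joint passes its speed limit or range.

## Working session

There is one attempt and no reset: what is moved stays moved. The work goes in short steps, each a Python script; the robot and the scene stay as the last script left them, time stands still between calls to the robot, and variables do not carry over. Pictures are saved under pics/ and viewed, at most 10 in all, crops included, and the job is handed in when it is done.

```bash
ls; mkdir -p pics; python3 - <<'E'
from bench import env,hand,solver,viewer,status
import cv2,numpy as np
ims=[]
for n in("scene","side"):
    d=viewer.get_image(n);cv2.imwrite(f"pics/{n}0.png",d["pixels"][:,:,::-1])
    print(n,d["fx"],d["cx"],d["cy"],d["k1"],np.round(d["world_from_camera"],3).tolist())
    for l in("stand_roof","carrier_grip","carrier","stand","blank","puck","vial"):
        print(l,[(np.round(r["position"],3).tolist(),round(r["p"],2)) for r in viewer.search_frame(l,n)])
print(status.get_clock())
E
```

```text
pics
scene 507.5372326920389 328.8257813916021 242.37067158026417 -0.1159322096653879 [[-0.675, -0.386, 0.629, -0.104], [-0.738, 0.357, -0.573, 0.683], [-0.003, -0.851, -0.526, 0.626], [0.0, 0.0, 0.0, 1.0]]
stand_roof [([0.541, 0.269, 0.015], 0.94)]
carrier_grip [([0.414, -0.023, 0.059], 0.72), ([0.366, -0.105, 0.06], 0.71)]
carrier [([0.413, -0.022, 0.058], 0.88), ([0.366, -0.107, 0.055], 0.8)]
stand [([0.54, 0.266, 0.016], 0.88)]
blank [([0.648, 0.324, 0.012], 0.62)]
puck [([0.487, 0.344, 0.013], 0.88)]
vial [([0.576, 0.383, 0.057], 0.74)]
side 617.048870412622 304.69261395437917 236.135179123392 -0.07661295218209366 [[-0.853, -0.238, 0.465, 0.007], [-0.522, 0.398, -0.754, 0.988], [-0.005, -0.886, -0.464, 0.618], [0.0, 0.0, 0.0, 1.0]]
stand_roof [([0.536, 0.264, 0.071], 0.85)]
carrier_grip [([0.374, -0.106, 0.057], 0.6), ([0.415, -0.021, 0.058], 0.59)]
carrier [([0.37, -0.104, 0.056], 0.64), ([0.416, -0.022, 0.06], 0.61)]
stand [([0.534, 0.266, 0.071], 0.72)]
blank []
puck []
vial []
0.8
```

View pics/scene0.png

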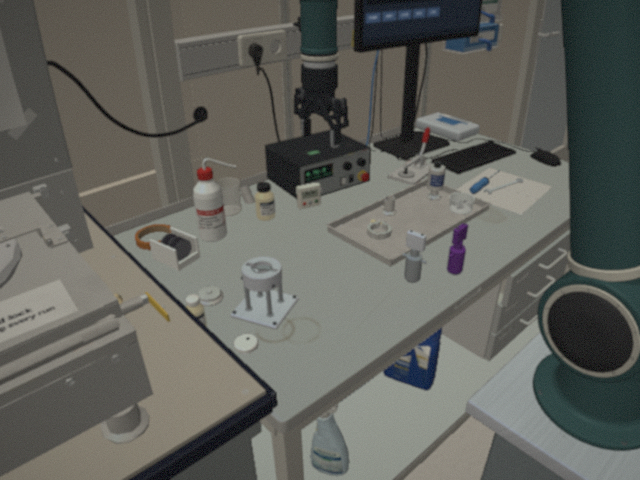

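View pics/side0.png

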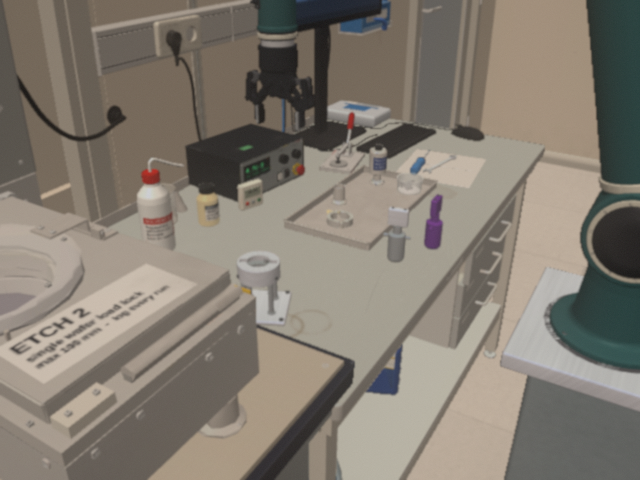

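The scene camera shows two carrier-shaped things: a grey one at (414,257) and a purple one at (457,250). The stand head is at (262,270), with the vial at (195,303), blank at (210,295) and puck at (245,343). In the side view, grey is at (398,235) and purple at (433,225). I choose the grey carrier at about (0.414, -0.022) and will check it up close with the wrist camera.

```bash
python3 - <<'E'
from bench import env,hand,solver,viewer,status
import cv2,numpy as np,json
R=np.array(status.get_eef_rot());print(np.round(R,3).tolist())
out={}
for i,(n,p) in enumerate((("car",[0.42,-0.02,0.30]),("sta",[0.50,0.25,0.33]))):
    try: env.goto(p,R)
    except Exception as e: print(n,e);continue
    d=viewer.get_image("wrist");cv2.imwrite(f"pics/w_{n}.png",d["pixels"][:,:,::-1])
    np.savez(f"w_{n}.npz",**{k:np.array(v) for k,v in d.items()})
    print(n,d["fx"],d["cx"],d["cy"],d["k1"],np.round(d["world_from_camera"],3).tolist(),status.get_clock())
    for l in("stand_roof","carrier_grip","blank","puck","vial"):
        print(l,[(np.round(r["position"],3).tolist(),round(r["p"],2)) for r in viewer.search_frame(l,"wrist")])
print(status.get_clock(),status.get_joint_positions())
E
```

```text
[[0.0, 1.0, 0.0], [1.0, -0.0, -0.0], [-0.0, 0.0, -1.0]]
car 411.93024049055316 322.8878186956468 243.24898322471287 -0.08308697415228145 [[1.0, 0.0, 0.0, 0.42], [0.0, -0.951, -0.309, 0.059], [0.0, 0.309, -0.951, 0.441], [0.0, 0.0, 0.0, 1.0]] 1.8833
stand_roof [([0.419, -0.023, 0.091], 0.68)]
carrier_grip [([0.378, -0.109, 0.061], 0.97), ([0.418, -0.024, 0.091], 0.7)]
blank []
puck []
vial []
sta 411.93024049055316 322.8878186956468 243.24898322471287 -0.08308697415228145 [[1.0, 0.0, -0.001, 0.5], [-0.0, -0.951, -0.31, 0.328], [-0.001, 0.31, -0.951, 0.471], [0.0, 0.0, 0.0, 1.0]] 3.275
stand_roof [([0.549, 0.261, 0.021], 0.82)]
carrier_grip [([0.373, -0.104, 0.044], 0.97), ([0.424, -0.021, 0.062], 0.6), ([0.489, 0.344, 0.012], 0.49)]
blank [([0.649, 0.322, 0.01], 0.86), ([0.548, 0.26, 0.016], 0.35)]
puck [([0.491, 0.344, 0.01], 0.76)]
vial [([0.587, 0.38, 0.054], 0.97)]
3.525 [ 2.39105957e+01 -1.89851567e-01  9.87723208e+01 -1.09018618e-02
  8.13921650e+01  2.40103702e+01]
```

View pics/w_car.png

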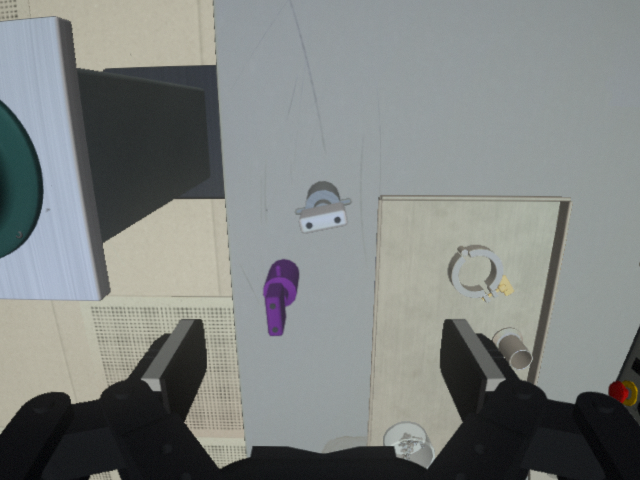

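View pics/w_sta.png

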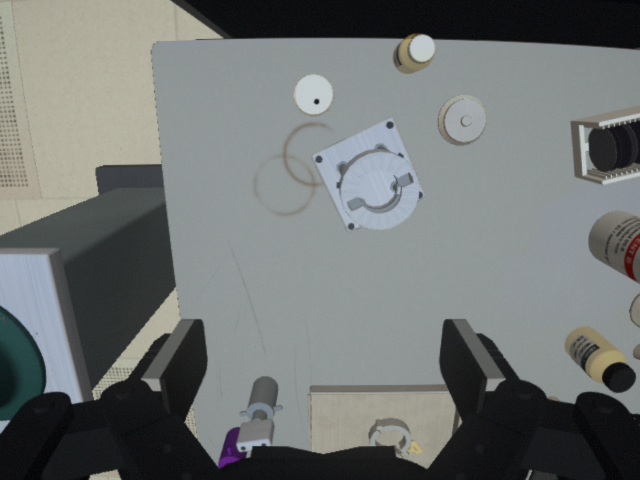

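The wrist view over the carrier shows the grey carrier with its grip-bar top at (324,220) and lugs left and right. The purple look-alike is at (280,300). The stand view shows the roof centre near (378,188), with slots at about (357,203) and (405,181). The puck is at (313,95), the blank at (462,120) and the vial at (418,50). I'll enlarge both to measure angles.

```bash
python3 - <<'E'
import cv2,numpy as np
a=cv2.imread("pics/w_car.png")[170:245,280:370];b=cv2.imread("pics/w_sta.png")[135:240,325:430]
A=cv2.resize(a,None,fx=4,fy=4,interpolation=cv2.INTER_CUBIC);B=cv2.resize(b,None,fx=4,fy=4,interpolation=cv2.INTER_CUBIC)
c=np.zeros((420,790,3),np.uint8);c[:300,:360]=A;c[:420,370:790]=B
cv2.imwrite("pics/crop1.png",c)
E
```

```text
(no output)
```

View pics/crop1.png

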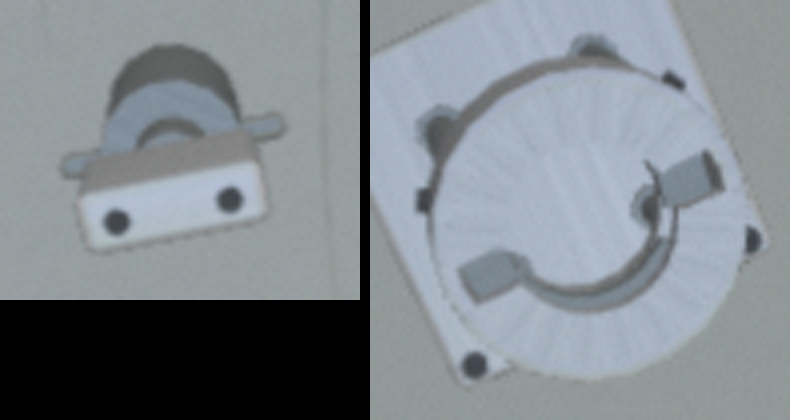

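The left crop confirms the grey carrier: a light-grey bar with two dots, top corners at (80,196), (95,250), (268,212) and (252,160), with lugs parallel to the bar. The right crop shows the roof disc, with slot ends at (468,285) and (714,168).

```bash
cat > geo.py <<'E'
import numpy as np,cv2
def unproj(d,uv,z):
    K=np.array([[d["fx"],0,d["cx"]],[0,d["fy"],d["cy"]],[0,0,1]],float)
    s=cv2.undistortPoints(np.array(uv,float).reshape(-1,1,2),K,np.array([float(d["k1"]),0,0,0])).reshape(-1,2)
    W=np.array(d["world_from_camera"]);r=np.c_[s,np.ones(len(s))]@W[:3,:3].T
    return W[:3,3]+r*((z-W[2,3])/r[:,2])[:,None]
def crop(uv,x0,y0,ox=0,f=4): uv=np.array(uv,float);uv[:,0]-=ox;return (uv+.5)/f-.5+[x0,y0]
E
python3 - <<'E'
from geo import *
a=np.load("w_car.npz");b=np.load("w_sta.npz")
P=unproj(a,crop([(79,195),(94,251),(269,213),(253,159)],280,170),.112);print(P.round(4),P.mean(0))
for i,j in((1,2),(0,3),(0,1),(3,2)):
    v=P[j]-P[i];print(np.linalg.norm(v),np.degrees(np.arctan2(v[1],v[0])))
Q=unproj(b,crop([(468,285),(714.5,168.5)],325,135,370),.097);v=Q[1]-Q[0];print(Q,Q.mean(0),np.linalg.norm(v),np.degrees(np.arctan2(v[1],v[0])))
D=unproj(b,crop([(430,224),(748,224),(589,68),(589,381)],325,135,370),.097);print(D[:2].mean(0),D[2:].mean(0),D[1,0]-D[0,0],D[2,1]-D[3,1])
# bolts/base corner dots at z=.008 for a check
E
```

```text
[[ 0.4011 -0.0267  0.112 ]
 [ 0.404  -0.0388  0.112 ]
 [ 0.4404 -0.0306  0.112 ]
 [ 0.4369 -0.0191  0.112 ]] [ 0.42060196 -0.02881257  0.112     ]
0.03725766208845862 12.725629509713663
0.03658562401239296 12.014811799485809
0.012396199839389272 -76.35626963872954
0.011972640290278147 -73.09056182562969
[[0.52361797 0.24255048 0.097     ]
 [0.57939492 0.2698701  0.097     ]] [0.55150645 0.25621029 0.097     ] 0.062108211187856616 26.09567145939601
[0.55129203 0.25697925 0.097     ] [0.55126093 0.25584559 0.097     ] 0.0733268815544319 0.0729225139161293
```

```bash
cat > rob.py <<'E'
from bench import env,hand,solver,viewer,status,hand_in
import numpy as np
from geo import *
def Rz(psi):  # tool down, closing line at yaw psi (deg)
    c,s=np.cos(np.radians(psi)),np.sin(np.radians(psi));return np.array([[-s,c,0],[c,s,0],[0,0,-1.]])
def snap(n):
    d=viewer.get_image("wrist");cv2.imwrite(f"pics/{n}.png",d["pixels"][:,:,::-1])
    np.savez(f"{n}.npz",**{k:np.array(v) for k,v in d.items()});return d
def say(*a): print(*a,"t",round(status.get_clock(),2),"p",np.round(status.get_eef_pos(),4),"F",np.round(status.get_wrist_force(),2),"M",np.round(status.get_ft_torque(),2))
E
python3 - <<'E'
from rob import *
R=Rz(102.4);p=np.array([.4206,-.0285])
print(solver.solve_ik([*p,.079],R))
env.goto([*p,.18],R);say("above")
print(env.servo_line([*p,.079],feed=.12,threshold=6));say("down")
hand.grab(50);say("grab");print(status.get_opening(),status.get_gripper_force())
env.servo_line([*p,.24],feed=.15);say("lift");print(status.get_opening())
env.goto([.5514,.2562,.24],Rz(26.1+90));say("over");print(status.get_joint_positions())
snap("over")
E
```

```text
[-7.26264207e+00 -3.91644914e+00  1.30163405e+02 -2.54444375e-14
  5.37530438e+01 -1.09662642e+02]
above t 5.53 p [ 0.421  -0.0284  0.1803] F [ 0.04 -0.37  0.22] M [-0.03  0.05 -0.01]
False
down t 6.53 p [ 0.4213 -0.0286  0.0796] F [ 0.37 -0.88  0.85] M [-0.02 -0.05  0.01]
grab t 7.17 p [ 0.4208 -0.0286  0.0792] F [-0.4 -1.4  1.7] M [-0.14  0.12 -0.04]
0.1520054585170665 51.54838442802429
lift t 8.4 p [ 0.4197 -0.0284  0.2387] F [-0.47 -0.36 -3.45] M [0.   0.02 0.01]
0.15344955187037293
over t 9.59 p [0.5511 0.255  0.2397] F [ 0.04 -0.36 -2.71] M [-0.05 -0.   -0.02]
[ 2.25097118e+01  7.60093997e+00  9.99355792e+01 -5.22890526e-02
  7.25317655e+01 -9.35389212e+01]
```

View pics/over.png

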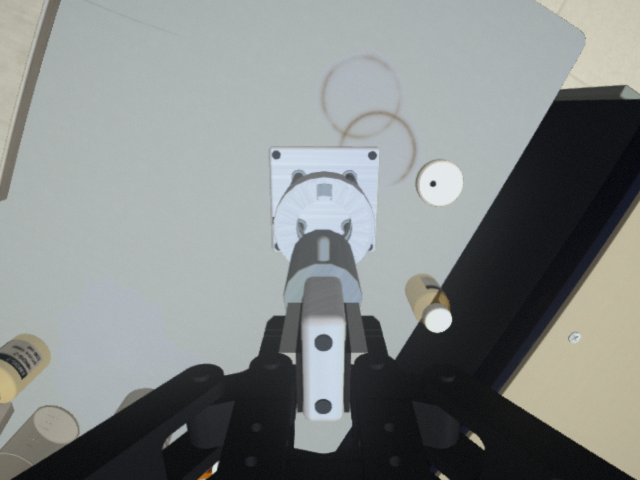

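The carrier is held upright and aligned. The bar-top dots are at (323,342) and (323,407), the roof disc spans columns 274 to 376 with its top edge at row 172, and the slot is at (324,190). I'll compute the offset between the axis in hand and the stand.

```bash
python3 - <<'E'
from geo import *
d=np.load("over.npz");im=cv2.imread("pics/over.png")
t=np.radians(26.1);ex=np.array([np.cos(t),np.sin(t)]);ey=np.array([-ex[1],ex[0]])
D=unproj(d,[(323,342),(323,407)],.2727)[:,:2];m=D.mean(0);print("dots",D,m,"len",np.linalg.norm(D[1]-D[0]), "ang",np.degrees(np.arctan2(*(D[0]-D[1])[::-1])))
tcp=np.array([.5511,.2550]);print("axis-tcp along x,y'",(m-tcp)@ex,(m-tcp)@ey)
E
python3 - <<'E'
import cv2
a=cv2.imread("pics/over.png")[140:290,260:390]
cv2.imwrite("pics/crop2.png",cv2.resize(a,None,fx=4,fy=4,interpolation=cv2.INTER_CUBIC))
E
```

```text
dots [[0.5392353  0.24895969]
 [0.56093501 0.2595835 ]] [0.55008515 0.25427159] len 0.024160768261676884 ang -153.91439530803268
axis-tcp along x,y' -0.0012318136912259023 -0.00020765835714858525
```

View pics/crop2.png

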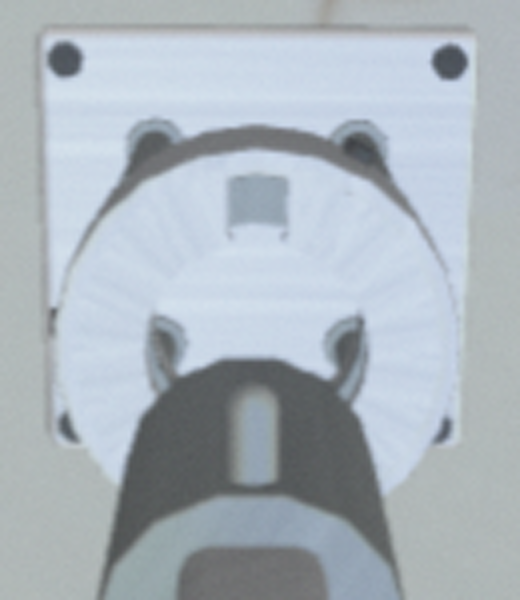

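Slot end at crop (257,175), disc extents at columns 57 and 459 and top row 150, and the front lug at column 256, in line with the slot.

```bash
python3 - <<'E'
from geo import *
d=np.load("over.npz")
t=np.radians(26.1);ex=np.array([np.cos(t),np.sin(t)]);ey=np.array([-ex[1],ex[0]])
f=lambda q,z:unproj(d,crop(q,260,140),z)[:,:2]
S=f([(257.5,175)],.097)[0];print("C from slot",S+.032*ex)
top=f([(257.5,150)],.097)[0];print("C from disc top",top+.037*ex)
L=f([(57,345),(459,345)],.097);print("C lateral ey",(L.mean(0)@ey),np.linalg.norm(L[1]-L[0]),"slot ey",S@ey,"ref",np.array([.5514,.2562])@ey)
B=f([(65,58.5),(450,61)],.008);v=B[0]-B[1];print("base ang",np.degrees(np.arctan2(v[1],v[0])),np.linalg.norm(v))
c=np.array([.5514,.2562]);print("ref ex",c@ex,"slot ex",(S+.032*ex)@ex,"disc",(top+.037*ex)@ex)
E
```

```text
C from slot [0.55137667 0.25568277]
C from disc top [0.55196499 0.25596899]
C lateral ey -0.012857156272754302 0.07193355205341859 slot ey -0.012962011964600565 ref -0.012507793348681883
base ang -64.28115244042321 0.08604183938643199
ref ex 0.607884820591489 slot ex 0.60763631890808 disc 0.6082905692378323
```

```bash
python3 - <<'E'
from rob import *
c=[.5526,.2574];R=Rz(115.9)
env.servo_line([*c,.19],R,feed=.1);env.wait(.2);say("a");say("a")
print(env.servo_line([*c,.134],R,feed=.05,threshold=4));say("b")
snap("ins");a=cv2.imread("pics/ins.png")[180:440,220:430]
cv2.imwrite("pics/crop3.png",cv2.resize(a,None,fx=2.3,fy=2.3,interpolation=cv2.INTER_CUBIC))
say("b")
E
```

```text
a t 10.49 p [0.5533 0.2577 0.1911] F [ 0.29  0.11 -2.45] M [ 0.03 -0.03 -0.03]
a t 10.49 p [0.5533 0.2577 0.1911] F [ 0.29  0.11 -2.45] M [ 0.03 -0.03 -0.03]
False
b t 11.76 p [0.553  0.2576 0.1345] F [ 0.41  0.07 -2.24] M [ 0.    0.05 -0.02]
b t 11.81 p [0.553  0.2576 0.1346] F [ 0.79  0.07 -1.84] M [-0.   -0.   -0.06]
```

View pics/crop3.png

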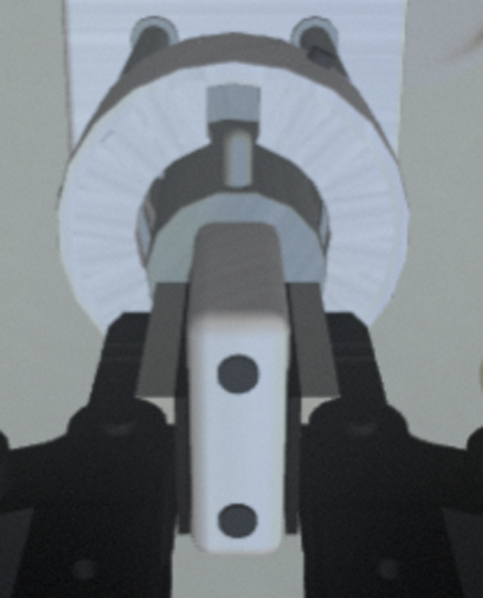

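The lug (columns 224 to 252) sits about 0.8 mm right of the slot's middle (columns 207 to 260). The lug tip is at row 129 and the slot end at row 86. I'll correct this, then lower by feel.

```bash
python3 - <<'E'
from rob import *
d=np.load("ins.npz")
t=np.radians(25.9);ex=np.array([np.cos(t),np.sin(t)]);ey=np.array([-ex[1],ex[0]])
f=lambda q,z:unproj(d,crop(q,220,180,0,2.3),z)[0,:2]
S=f([(233.5,86)],.097)+.032*ex
for z in(.1065,.1105): 
    L=f([(237.5,129)],z)+.028*ex;print("lug-axis minus stand: ex,ey",(L-S)@ex,(L-S)@ey,L,S)
D=(f([(238,374)],.1675)+f([(238,521)],.1675))/2;print("dots",D,(D-S)@ex,(D-S)@ey)
E
```

```text
lug-axis minus stand: ex,ey 0.0018394047612426234 0.0007735392417695247 [0.55290155 0.25727738] [0.55158479 0.25577808]
lug-axis minus stand: ex,ey 0.0006180248970965335 0.0007704625031793281 [0.5518042  0.25674111] [0.55158479 0.25577808]
dots [0.55181616 0.25679238] 0.0006511862695900131 0.0008113561283315581
```

```bash
python3 - <<'E'
from rob import *
c=[.5522,.2563];R=Rz(115.9)
env.servo_line([*c,.134],R,feed=.03);env.wait(.1);say("a")
print(env.servo_line([*c,.114],R,feed=.03,threshold=3));say("b")
print(env.servo_line([*c,.104],R,feed=.012,threshold=3));say("c")
E
```

```text
a t 12.16 p [0.5522 0.2563 0.1341] F [-0.35 -0.33 -1.96] M [ 0.04  0.02 -0.03]
False
b t 12.97 p [0.5523 0.2563 0.1141] F [-0.62 -0.16 -2.85] M [-0.02 -0.04  0.03]
True
c t 13.47 p [0.5524 0.2564 0.1099] F [0.44 0.22 4.91] M [-0.04  0.07 -0.01]
```

Contact came at TCP z = 0.110, which puts the grip at 126 mm, so the lugs are on the ledge. Next I lift slightly, turn clockwise to the search range, and probe for the notch.

```bash
cat >> rob.py <<'E'
A=np.array([.5513,.2557])
def tcp(psi,z,A=A):
    b=np.radians(psi-90);return [*(A+.0012*np.array([np.cos(b),np.sin(b)])),z]
def F(): return np.array(status.get_wrist_force())
E
python3 - <<'E'
from rob import *
p0=115.9
env.servo_line(tcp(p0,.1115),Rz(p0),feed=.02);say("up")
for a in(5,12,19,26):
    env.goto(tcp(p0-a,.1115),Rz(p0-a));say(a)
    if np.linalg.norm(F()[:2])>6: print("side force");break
print(env.servo_line(tcp(p0-26,.108),feed=.012,threshold=3));say("probe")
env.servo_line(tcp(p0-26,.1106),feed=.03);say("r")
E
```

```text
up t 13.8 p [0.5517 0.2559 0.1107] F [ 0.22  0.84 -2.94] M [ 0.02  0.03 -0.01]
5 t 14.05 p [0.5518 0.2559 0.1107] F [ 0.23  0.17 -2.35] M [ 0.   -0.02 -0.02]
12 t 14.3 p [0.5523 0.2559 0.1112] F [ 0.34 -0.52 -2.03] M [-0.01  0.03 -0.04]
19 t 14.55 p [0.5524 0.2558 0.1114] F [ 0.21  0.69 -2.19] M [ 0.05 -0.01  0.01]
26 t 14.8 p [0.5525 0.2557 0.1115] F [-0.42  0.92 -2.21] M [ 0.04  0.01 -0.06]
True
probe t 15.09 p [0.5528 0.2559 0.109 ] F [0.76 0.56 3.68] M [ 0.11  0.02 -0.06]
r t 15.35 p [0.552  0.2555 0.1101] F [ 0.22 -0.47 -3.02] M [ 0.01  0.01 -0.07]
```

```bash
python3 - <<'E'
from rob import *
p0=115.9;found=False;log=[]
for a in np.arange(27.5,84,1.5):
    R=Rz(p0-a)
    env.goto(tcp(p0-a,.1108),R);f=F()
    if np.linalg.norm(f[:2])>7: say("side",a);break
    hit=env.servo_line(tcp(p0-a,.107),feed=.012,threshold=3)
    log.append((a,round(status.get_eef_pos()[2]*1e3,1),round(F()[2],1)))
    if not hit: found=True;say("found",a);break
    env.servo_line(tcp(p0-a,.1108),R,feed=.03)
    if status.get_clock()>42: say("time");break
print(log)
E
```

```text
found 29.0 t 16.88 p [0.5527 0.2561 0.107 ] F [ 0.09  2.06 -2.64] M [ 0.47 -0.13 -0.03]
[(np.float64(27.5), np.float64(108.1), np.float64(0.9)), (np.float64(29.0), np.float64(107.0), np.float64(-2.6))]
```

```bash
python3 - <<'E'
from rob import *
for i in range(4): env.wait(.06);say(i)
a=29.0;p=115.9-a
print(env.servo_line(tcp(p,.1045),feed=.012,threshold=3));say("down");env.wait(.1);say("")
E
```

```text
0 t 16.94 p [0.5527 0.2561 0.1071] F [-0.03  1.64 -2.67] M [ 0.55 -0.12 -0.06]
1 t 17.0 p [0.5527 0.2561 0.1071] F [ 1.22  2.99 -3.78] M [ 0.58 -0.11 -0.08]
2 t 17.06 p [0.5526 0.256  0.107 ] F [ 0.44  3.26 -3.18] M [ 0.6  -0.15 -0.04]
3 t 17.12 p [0.5527 0.256  0.1071] F [ 1.71  3.98 -3.6 ] M [ 0.63 -0.18 -0.08]
True
down t 17.39 p [0.5529 0.2562 0.1049] F [1.01 0.41 3.54] M [-0.1   0.02 -0.07]
 t 17.49 p [0.5529 0.2562 0.1049] F [ 0.28 -1.39  5.16] M [-0.2  -0.03 -0.08]
```

```bash
python3 - <<'E'
from rob import *
d=snap("home");a=d["pixels"][180:460,200:450,::-1]
cv2.imwrite("pics/crop4.png",cv2.resize(a,None,fx=2,fy=2,interpolation=cv2.INTER_CUBIC))
print(status.get_opening());d=np.load("home.npz")
E
```

```text
0.1589483402781818
```

View pics/crop4.png

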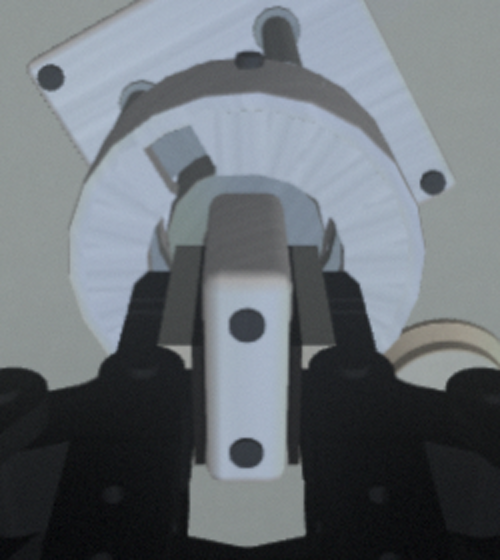

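The bar is turned about 29° from the slot and upright. TCP height 0.1049 means the grip is at 121 mm, so it is home. Releasing, then checking.

```bash
python3 - <<'E'
from rob import *
hand.open_jaws();say("open")
p=status.get_eef_pos()
env.servo_line([p[0],p[1],.25],feed=.1,threshold=5);say("up")
d=snap("end");a=d["pixels"][180:480,200:450,::-1]
cv2.imwrite("pics/crop5.png",cv2.resize(a,None,fx=2,fy=2,interpolation=cv2.INTER_CUBIC))
for l in("carrier_grip","vial","puck","blank"): print(l,[(np.round(r["position"],3).tolist(),round(r["p"],2)) for r in viewer.search_frame(l,"wrist")])
E
```

```text
open t 18.23 p [0.5521 0.2567 0.1039] F [ 0.13  0.15 -0.2 ] M [ 0.01 -0.02 -0.  ]
up t 19.84 p [0.5516 0.2565 0.2489] F [ 0.41  0.8  -0.27] M [0.03 0.04 0.02]
carrier_grip [([0.547, 0.255, 0.137], 0.7)]
vial [([0.587, 0.38, 0.054], 0.97)]
puck [([0.49, 0.345, 0.011], 0.73)]
blank [([0.649, 0.321, 0.012], 0.79), ([0.552, 0.254, 0.136], 0.56)]
```

View pics/crop5.png

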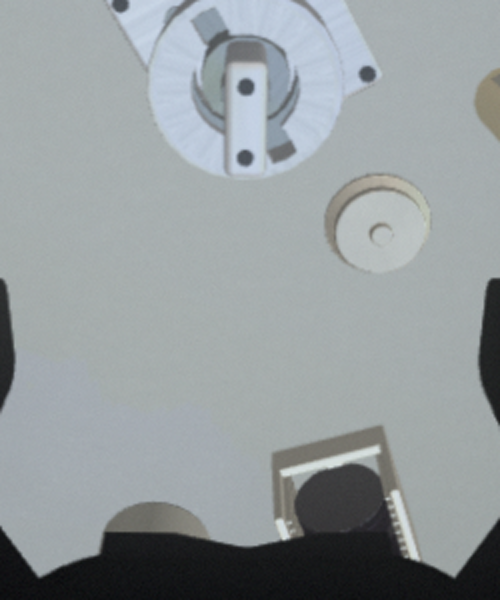

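The carrier stands in the bore, bar upright, with dots at crop (246,87) and (245,158); the bystanders haven't moved. One numeric check of the axis before handing in.

```bash
python3 - <<'E'
from geo import *
d=np.load("end.npz");f=lambda q,z:unproj(d,crop(q,200,180,0,2),z)[:,:2]
for z in(.138,.143):
    D=f([(246,87),(245,157.5)],z);v=D[0]-D[1];print(z,D.mean(0),np.linalg.norm(v),np.degrees(np.arctan2(-v[1],-v[0])))
D=f([(148,85),(344,85)],.097);print("roof",D.mean(0))
E
```

```text
0.138 [0.55205823 0.25581646] 0.023750150499325773 -3.9103080066807214
0.143 [0.5504823  0.25590211] 0.02327963945182457 -3.910308006680815
roof [0.55042965 0.25610235]
```

```bash
python3 -c "
from bench import hand_in
print(hand_in())"
```

```text
the job is handed in; nothing more can be done
None
```

I hung the carrier in the stand, turned it about 29° clockwise until the lugs dropped into the notches (grip at about 121 mm by arm height), released it and handed the job in; the highest press I read was about 8 N, the vial, blank and puck did not move, and hand-in returned no verdict.

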